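Shut the box dispenser's gate and load its chute

ROBOT

A 6-joint arm with a two-finger parallel gripper is mounted at the origin on the work surface. World frame = base frame: x ahead of the robot, y to its left, z up, the work surface at z = 0. Lengths are in m, angles in degrees, forces in N, time in s.
With the tool pointing down it reaches from about 0.4 to 0.825 m from the base axis. Payload 7 kg.
Tool frame: the origin (TCP) lies on the centre line of the jaws, within the pads' length; the fingertips stand 14 mm ahead of it and the grasp point (between the pads) lies 5 mm behind it; z points along the fingers, x is the direction in which the jaws open and shut, and the axes are right-handed (so a half turn about z gives the same grasp; the last joint's range is limited). The gripper opens to 88 mm and grips with 3 to 60 N. Pads are 19 mm wide; open, the fingers measure 130 mm over their backs; the gripper's body (78 mm by 193 mm) begins 47 mm behind the grasp point.
Start: joints at [82.741, 20.546, 0.682, 0, -70.136, -16.507], TCP at [0.272, 0.618, 0.241] pointing down, gripper open.
Joint ranges: [-176.03, 176.03], [-82.01, 121.73], [-58.28, 71.71], [-173.87, 95.51], [-174.79, -0.11], [-173.66, 173.66]. Speed limits (degrees/s): [136.94, 136.94, 172.46, 180, 180, 180].

INTERFACE

Orientations are given as [roll, pitch, yaw] about the fixed x, y, z axes, in that order (R = Rz(yaw) Ry(pitch) Rx(roll)).
In Python, from plant import * gives the robot as it stands.
- The arm moves only by the shell command python3 -m handwheel 'ROWS' [OPENING]. ROWS is JSON, a list of rows, each a list of 2 entries, a list of its own where there are three numbers: the shift along the tool's x, y, z each as a share of 0.2 m, from -1 to 1, then the turn, a rotation vector about the tool's x, y, z each as a share of 360 degrees, from -1 to 1. In form: [[[tx, ty, tz], [ax, ay, az]], ...]. A call has 1 to 5 rows; each row is the pose to reach, as a shift and turn from the pose commanded when the call began, along the tool's axes at that moment, turning the shorter way round; what a row does not reach only later rows make up. A row lasts 1/12 s, in which the tool goes at most 41.7 mm and 7.16 degrees, less where a joint would pass 70% of its speed; a pose out of reach is approached as far as the arm can. A call with a number of a shift or a turn outside -1 to 1 is refused whole. A call with a gripper value outside its range is refused whole. OPENING is the closure, from -1 (fully open) to 1 (shut), set as the call begins (- or left out, the last holds). The fingers move at their own pace and stop on an object; the grip force is fixed at half the most. Time passes only in rows, so rows that repeat a pose let the fingers close. It gives the time, the measured TCP pose, the force and the opening at its end, in the units of the state.
- get_obs(): the state, without advancing time (a new reading comes with each control period).
- snapshot(name): name is "side" or "top" or "wrist"; returns a dict with "color" (480x640x3 uint8, red, green, blue), "z_map" (480x640 float32, m along the optical axis (not along the pixel's ray), 0 where there is no reading), "intrinsics" (3x3 intrinsics, pixels), "rvec" (rotation vector, rad) and "tvec" (3), from world to camera coordinates, as OpenCV has them. Camera axes: x right, y down, z forward; pixel columns grow to the right and rows downward; lengths in m; the calibration is good to about 2 mm. A picture is of the moment at which its call begins.
- close_job(): hands the job in, once; it reports no verdict.
The state is a dict: "clock": time; "joint_pos": joint angles; "qvel": joint speeds; "tau": joint torques, N m; "tool_pos": TCP position; "orientation": TCP orientation; "force": force on the tool from outside, world axes, zero at the start; "moment": the same for the moment, N m; "opening": finger opening in m.
Only numpy, scipy, OpenCV 4.12 (cv2) and the standard library are available. Lean on these libraries where they do the work, as an engineer would, in place of code of your own. Each camera call takes 0.05 s, during which the arm holds its last target. There are 200 camera calls.

TASK

Get the box dispenser ready for customers: push its sliding gate fully shut until the spring catch clicks behind it, then slide the top box off the stack in the stock well, down into the chute, so that it comes to rest flat against the shut gate. Leave the two boxes below it in the well, and leave the carton and the tumbler where they stand.

Things in the scene. Friction and masses are not known exactly. Their poses are not given: they have to be found in the camera images.
- dispenser: Blue steel gravity-feed box dispenser, 290 x 180 x 170 mm, fixed. Origin: centre of its foot, on the table; z up; x uphill, from gate (x -80 mm) to stock well (x 51 to 149 mm); y across. The smooth chute, 158 mm wide, falls 20 degrees towards -x; boxes slide down it by their own weight. Its cheeks stand 34 mm above its floor, 90 mm near the front panel.
- chute_head (a point): Middle of the chute's upper edge, 84 mm above the table: the top of the 4 mm wall between stock well and chute. Axes as the dispenser's. The well behind it (98 x 158 mm inside) holds the stack of three boxes; its side walls end 16 mm higher than this point, its back wall 8 mm lower, so the top box stands clear above front and back walls and can be pushed from behind.
- panel_top (a point): Middle of the upper edge of the clear acrylic front panel (aluminium edge), outer face, 170 mm above the table. The panel (184 mm wide) leans 20 degrees outwards, towards -x, parallel to the gate's slide, and overhangs the gate: a gripper pointing straight down fouls it before the gate is shut. Work beneath it with the tool tilted 35 to 45 degrees, the gripper leaning out towards the dispenser's -x.
- gate (a joint): The gate's slide in m: 0 fully shut (at its stop), grows as it rises, at most 0.052. It slides 20 degrees off vertical: shutting moves it 0.34 towards the dispenser's +x and 0.94 down per unit. Friction holds it where it is left: about 6 N pushes it down, about 11 N takes it past the catch, which springs out behind it at about 0.002.
- catch (a joint): The brass spring catch, in a dark housing on the dispenser's -y side, in m: 0 nose sprung out (rest), up to about 0.010 while the gate's striker pushes it aside, between gate 0.024 and 0.002. Gate near 0 with catch near 0 means latched: the gate cannot rise again.
- gate_lip (a point): Centre of the top of the gate's orange push lip: a shelf 120 mm wide (y), 47 mm deep (x), 4 mm thick at the gate's top, 53 mm above the gate's lower edge, moving with it. Axes: z along the slide (opening), x uphill along the chute, y across. The front panel's outer face is 27 mm uphill of this point, parallel to z, and rises 87 mm above it when shut; the free edge is 24 mm downhill.
- gate_foot (a point): Middle of the gate's lower edge on its inner face, where a box comes to rest; moves with the gate, at chute-floor level when shut. Axes: x uphill along the chute floor, y across, z square to the floor (the gate's slide).
- box1_mid (a point): Centre of the top box, white with an orange band: closed, 90 (x) x 150 (y) x 24 mm, 0.14 kg, too wide to grip across. Starts level, underside 3 mm above the chute head, centre 53 mm uphill of it (its x along the chute). Pushed towards the gate it tips over the head once its centre is 10 to 20 mm past, and slides down. At rest against the gate its centre is 45 mm uphill of gate_foot.
- box2_mid (a point): Centre of the second box, green with a white band, same size, in the well under the top box; its top is 87 mm above the table. About 4 mm of play on each side.
- box3_mid (a point): Centre of the lowest box, blue with a white band, same size, on the floor of the well.
- carton_mid (a point): Centre (55 mm up) of a standing red carton 46 x 46 x 110 mm on the table, to the robot's left of the dispenser.
- tumbler_mid (a point): Point 60 mm up the axis of a grey lidded drinking tumbler, 120 mm high, 88 mm across, on the table, to the left of the dispenser, farther out than the carton.
Not all that is in view belongs to the job. What is shaped like the part that bears box1_mid but yellow is not meant.

How it is judged:
By the outcome, as a careful person would: the job done as asked, in the order asked, and still so for the second after the job is handed in, with the robot touching nothing.
It also fails if it takes over 48 s, if anything falls off the work surface, if the arm or the gripper's body presses on something with over 40 N, if the wrist force passes 120 N, or if a joint passes its speed limit or range.

## Working session

There is one attempt and no reset: what is moved stays moved. The work goes in short steps, Python scripts to look and compute and a shell command to move; the robot and the scene stay as the last step left them, time stands still between calls to the robot, and variables do not carry over. Pictures are saved under pics/ and viewed, about 8 in all and at most 12, crops included, and the job is handed in when it is done.

```bash
mkdir -p pics; ls
cat > h.py <<'E'
from plant import *
import numpy as np, cv2
from scipy.spatial.transform import Rotation as R
def cam(n):
    s=snapshot(n); s['R']=cv2.Rodrigues(np.array(s['rvec'],float))[0]; s['t']=np.array(s['tvec'],float).ravel(); s['K']=np.array(s['intrinsics'],float); return s
def pts(s):
    v,u=np.mgrid[0:480,0:640]; z=s['z_map']; K=s['K']
    P=np.stack([(u-K[0,2])/K[0,0]*z,(v-K[1,2])/K[1,1]*z,z],-1)
    return (P-s['t'])@s['R']   # world
def proj(s,X):
    return cv2.projectPoints(np.array(X,float).reshape(-1,3),np.array(s['rvec'],float),s['t'],s['K'],None)[0].reshape(-1,2)
def save(n,s): cv2.imwrite('pics/%s.png'%n,s['color'][...,::-1])
E
python3 - <<'E'
from h import *
print(get_obs())
a=cam('side');b=cam('top')
np.savez('first.npz',sc=a['color'],sz=a['z_map'],tz=b['z_map'])
cv2.imwrite('pics/a.png',cv2.resize(np.hstack([a['color'],b['color']])[...,::-1],(800,300),interpolation=cv2.INTER_AREA))
save('top1',b);save('side1',a)
for s in(a,b): print(-s['R'].T@s['t'], s['R'][2])
E
```

```text
pics
{'clock': 0.0, 'joint_pos': array([ 8.27398319e+01,  2.05917211e+01,  6.33563520e-01, -1.94630904e-02,
       -7.01334297e+01, -1.65052991e+01]), 'qvel': array([ 0.09077349,  0.05732707, -0.03614419,  0.02997534,  0.05259559,
       -0.0030964 ]), 'tau': array([ 4.60474203e-04, -5.82712519e+01,  2.93043101e+01,  6.99726105e+00,
        6.83893843e-03, -1.48835288e-04]), 'tool_pos': array([0.27187859, 0.61733035, 0.23961989]), 'orientation': array([-1.79991520e+02, -9.30116958e-02, -1.13772103e+02]), 'force': array([-0.04035235, -0.4460542 , -0.05777989]), 'moment': array([0.04204124, 0.0243631 , 0.01089046]), 'opening': 0.08772147482570562}
[0.34163186 0.8401683  1.04447348] [ 0.10826051 -0.63626009 -0.7638408 ]
[0.34347481 0.07065473 1.16539925] [ 0.14386675  0.01915876 -0.98941159]
```

View pics/top1.png

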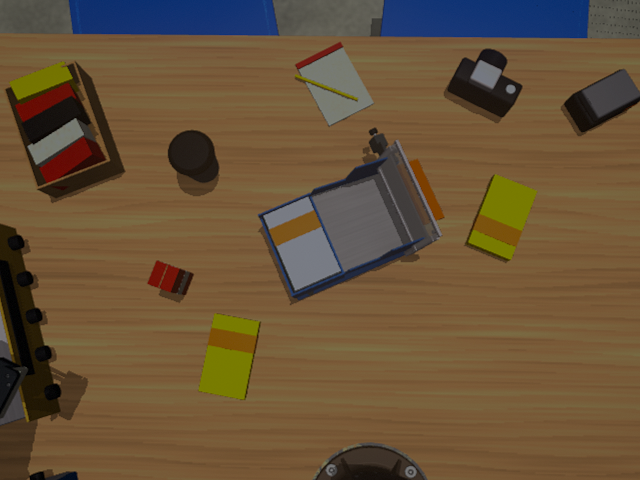

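View pics/side1.png

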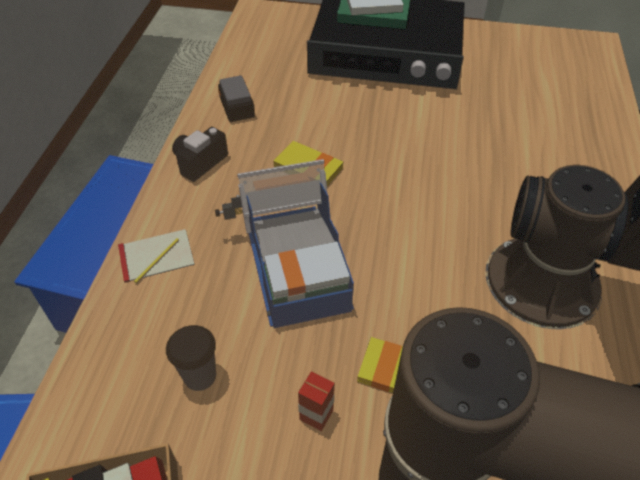

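The top view shows the dispenser with its gate end and orange lip at about (427,190) and its well with the white and orange box at about (300,245). The carton is near (170,278) and the tumbler near (192,155). The two yellow boxes are decoys. In the side view the catch housing is at about (230,210).

Run:
```python
from h import *
s=cam('top');P=pts(s);hsv=cv2.cvtColor(s['color'],cv2.COLOR_RGB2HSV)
v,u=np.mgrid[0:480,0:640]
roi=(u>250)&(u<450)&(v>120)&(v<305)
def plane(q):
    c=q.mean(0);return c,np.linalg.svd(q-c,full_matrices=False)[2][2]
top=roi&(abs(P[...,2]-.111)<.006)&(u<350)&((hsv[...,1]<60)|((hsv[...,0]<16)))&(hsv[...,2]>90)
top=cv2.morphologyEx(top.astype(np.uint8),cv2.MORPH_OPEN,np.ones((3,3)))>0
q=P[top];r=cv2.minAreaRect((q[:,:2]*1000).astype(np.float32));print('box1',len(q),np.median(q[:,2]),r)
# blue dispenser mask extents
lip=roi&(hsv[...,0]<16)&(hsv[...,1]>170)&(u>395)&(hsv[...,2]>90)
q=P[lip];c,n=plane(q);print('lip',len(q),c,n,q[:,2].min(),q[:,2].max());
r=cv2.minAreaRect((q[:,:2]*1000).astype(np.float32));print(r, 'liprpx',cv2.boundingRect(lip.astype(np.uint8)))
hi=roi&(P[...,2]>.16)&(P[...,2]<.18)&(u>350);q=P[hi];print('panel top',len(q),q.mean(0));
print(cv2.minAreaRect((q[:,:2]*1000).astype(np.float32)))
foot=roi&(hsv[...,0]>100)&(hsv[...,0]<130)&(hsv[...,1]>90)&(P[...,2]>.02)
q=P[foot];print('blue',len(q),cv2.minAreaRect((q[:,:2]*1000).astype(np.float32)))
for n,(a,b,c2,d) in dict(carton=(140,200,255,300),tumbler=(160,225,120,190)).items():
    m=(u>a)&(u<b)&(v>c2)&(v<d)&(P[...,2]>.1);q=P[m];print(n,q.mean(0),q[:,2].max(),cv2.minAreaRect((q[:,:2]*1000).astype(np.float32)))
w=cam('wrist');save('w1',w)
```

```text
box1 3097 0.1110234455058524 ((489.70294189453125, 133.8719482421875), (150.10409545898438, 89.4299087524414), 24.428640365600586)
lip 601 [ 0.59073929 -0.09198499  0.11593628] [-0.37478142  0.83039858 -0.41228276] -0.0014501588640335483 0.1747613747376518
((600.6575317382812, -84.34261322021484), (153.78492736816406, 46.000518798828125), 15.565302848815918) liprpx (409, 159, 35, 61)
panel top 652 [ 0.57932026 -0.06891591  0.16852065]
((581.09814453125, -68.00581359863281), (186.384765625, 11.207294464111328), 23.995647430419922)
blue 847 ((485.2388000488281, 50.160430908203125), (241.6644744873047, 258.9266357421875), 24.254024505615234)
carton [0.42349682 0.37560239 0.1310742 ] 1.165399250474068 ((377.5059509277344, 241.88995361328125), (346.152099609375, 45.79502487182617), 71.2232437133789)
tumbler [0.65052395 0.33866108 0.13089389] 1.165399250474068 ((529.460205078125, 210.2158203125), (458.7204895019531, 87.28447723388672), 46.34787368774414)
```

```bash
cat >> h.py <<'E'
YAW=114.2; B=np.array([.4897,.1339]); 
D=R.from_euler('z',YAW,degrees=True).as_matrix()
O=np.r_[B,0]-D@[.1,0,0]
def toD(p): return (np.asarray(p)-O)@D
def toW(p): return O+D@np.asarray(p)
def tool(tilt):  # tool x=-y disp, y=+x disp, z down, leaning out by tilt
    return R.from_euler('xyz',[180,0,YAW+90],degrees=True)*R.from_rotvec([-np.radians(tilt),0,0])
def rel(p,Rt,o=None):  # p: target TCP world
    o=o or get_obs(); R0=R.from_euler('xyz',o['orientation'],degrees=True)
    t=R0.inv().apply(np.asarray(p)-o['tool_pos'])/.2
    a=(R0.inv()*Rt).as_rotvec(degrees=True)/360
    print('shift',t.round(4),'turn',a.round(4)); return t,a
U=np.array([.9397,0,.342]); S=np.array([-.342,0,.9397])  # uphill, slide open (disp)
E
python3 - <<'E'
from h import *
s=cam('top');P=pts(s);hsv=cv2.cvtColor(s['color'],cv2.COLOR_RGB2HSV)
v,u=np.mgrid[0:480,0:640]
Q=toD(P)
lip=(hsv[...,0]<16)&(hsv[...,1]>170)&(u>405)&(u<446)&(v>155)&(v<225)&(Q[...,2]>.06)&(Q[...,0]<-.12)
q=Q[lip];print(len(q),np.percentile(q,[1,10,50,90,99],axis=0).round(4))
c=q.mean(0);print('normal',np.linalg.svd(q-c,full_matrices=False)[2][2])
print('along U,S',np.percentile(q@U,[1,50,99]),np.percentile(q@S,[1,10,50,90,99]))
m=(P[...,2]>.16)&(P[...,2]<.18)&(u>350)&(u<450)&(v>130)&(v<260);q=Q[m]
print('panel',np.percentile(q,[1,50,99],axis=0).round(4))
for n,(a,b,c2,d) in dict(carton=(140,200,255,300),tumbler=(160,225,120,190)).items():
    mm=(u>a)&(u<b)&(v>c2)&(v<d)&(P[...,2]>.09)&(P[...,2]<.14);q=P[mm];print(n,np.median(q,axis=0).round(4))
lipW=toW([-.1366,0,.125])
rel(toW([-.18,0,.25]),tool(42))
E
```

```text
599 [[-0.1578 -0.0581  0.1084]
 [-0.1557 -0.0461  0.1107]
 [-0.1477  0.0013  0.1144]
 [-0.1402  0.048   0.1184]
 [-0.1265  0.0589  0.1704]]
normal [ 0.87282639 -0.00121904 -0.48802931]
along U,S [-0.11068088 -0.09952657 -0.06054587] [0.15426853 0.15611598 0.15828217 0.1603405  0.20334336]
panel [[-0.127  -0.0915  0.1602]
 [-0.1214  0.0007  0.1695]
 [-0.1175  0.0907  0.1754]]
carton [0.4246 0.3806 0.1094]
tumbler [0.6539 0.3415 0.1188]
shift [ 2.7117 -3.011  -0.047 ] turn [-0.1114 -0.0429  0.1113]
```

```bash
for i in 1; do
python3 -m handwheel '[[[0.67,-0.744,-0.05],[0,0,0]],[[0.67,-0.744,-0.05],[0,0,0]],[[0.67,-0.744,-0.05],[0,0,0]],[[0.67,-0.744,-0.05],[0,0,0]],[[0.67,-0.744,-0.05],[0,0,0]]]' 0
python3 -m handwheel '[[[0.67,-0.744,-0.05],[0,0,0]],[[0.67,-0.744,-0.05],[0,0,0]],[[0.67,-0.744,-0.05],[0,0,0]],[[0.67,-0.744,-0.05],[0,0,0]],[[0.67,-0.744,-0.05],[0,0,0]]]'
python3 -m handwheel '[[[0.67,-0.744,0],[0,0,0]],[[0.67,-0.744,0],[0,0,0]],[[0.67,-0.744,0],[0,0,0]],[[0.67,-0.744,0],[0,0,0]],[[0.67,-0.744,0],[0,0,0]]]'
done
python3 - <<'E'
from h import *
o=get_obs();print(o['clock'],o['tool_pos'],o['orientation'],toD(o['tool_pos']),o['joint_pos'].round(1))
rel(toW([-.18,0,.25]),tool(42))
E
```

```text
clock: 0.67
tool_pos: [0.3547, 0.4326, 0.2507]
orientation: [-180.0, -0.0, -113.8]
force: [0.3, -0.3, 0.0]
opening: 0.0598
clock: 1.08
tool_pos: [0.4368, 0.25, 0.261]
orientation: [-180.0, 0.0, -113.8]
force: [1.0, 0.7, 0.1]
opening: 0.044
clock: 1.5
tool_pos: [0.5191, 0.0674, 0.2608]
orientation: [-180.0, 0.0, -113.8]
force: [0.6, 0.2, -0.3]
opening: 0.0439
1.5 [0.51908804 0.06738293 0.26084662] [-1.79976116e+02  1.61269619e-02 -1.13792789e+02] [0.02728161 0.00046145 0.26084662] [ 28.9   5.4 -16.5   0.  -68.1  37.3]
shift [ 0.6919 -0.7716  0.0544] turn [-0.1113 -0.0427  0.1113]
```

```bash
python3 -m handwheel '[[[0.69,-0.77,0],[0,0,0]],[[0.69,-0.77,0],[0,0,0]],[[0.69,-0.77,0],[0,0,0]],[[0.69,-0.77,0],[0,0,0]],[[0.69,-0.77,0],[0,0,0]]]'
python3 -m handwheel '[[[0,0,0],[-0.111,-0.043,0.111]],[[0,0,0],[-0.111,-0.043,0.111]],[[0,0,0],[-0.111,-0.043,0.111]],[[0,0,0],[-0.111,-0.043,0.111]],[[0,0,0],[-0.111,-0.043,0.111]]]'
python3 - <<'E'
from h import *
o=get_obs();print(o['clock'],toD(o['tool_pos']),o['joint_pos'].round(1),o['force'])
rel(toW([-.18,0,.25]),tool(42))
E
```

```text
clock: 1.92
tool_pos: [0.6044, -0.1207, 0.2606]
orientation: [-180.0, 0.0, -113.8]
force: [1.8, 0.5, 0.2]
opening: 0.0435
clock: 2.33
tool_pos: [0.6045, -0.1185, 0.2608]
orientation: [154.0, 3.8, -139.7]
force: [-0.1, 0.1, 0.8]
opening: 0.0438
2.3333 [-0.17724319 -0.0012688   0.26075425] [ -6.1  26.7  16.3 -20.3 -96.3  48. ] [-0.13082306  0.0515081   0.8023026 ]
shift [ 0.0135 -0.0335  0.0426] turn [-0.0428 -0.0163  0.0431]
```

```bash
python3 -m handwheel '[[[0,0,0],[-0.043,-0.016,0.043]],[[0,0,0],[-0.043,-0.016,0.043]],[[0,0,0],[-0.043,-0.016,0.043]],[[0,0,0],[-0.043,-0.016,0.043]]]'
cat >> h.py <<'E'
def tipTCP(u,s,tilt,y=0):
    a=np.radians(tilt);return toW(U*u+S*s+np.array([0,y,0])-.014*np.array([np.sin(a),0,-np.cos(a)]))
def tipnow():
    o=get_obs();z=R.from_euler('xyz',o['orientation'],degrees=True).apply([0,0,1]);t=toD(o['tool_pos']+.014*z)
    print('clk',o['clock'],'tip D',t.round(4),'U',(t@U).round(4),'S',(t@S).round(4),'F_D',(o['force']@D).round(1),'ori',o['orientation'].round(1),'q',o['joint_pos'].round(0)); return o
E
python3 - <<'E'
from h import *
tipnow();rel(tipTCP(-.090,.195,42),tool(42))
s=cam('side');cv2.imwrite('pics/s2.png',cv2.resize(s['color'][100:340,180:500,::-1],(800,600)))
E
```

```text
clock: 2.67
tool_pos: [0.6034, -0.1205, 0.2577]
orientation: [137.7, -0.3, -156.0]
force: [0.2, 0.4, -1.4]
opening: 0.0435
clk 2.6667 tip D [-0.1692  0.0006  0.2474] U -0.0744 S 0.2903 F_D [ 0.3 -0.3 -1.4] ori [ 137.7   -0.3 -156. ] q [ -14.   33.   24.  -33. -107.   36.]
shift [-0.0055 -0.2527  0.4113] turn [ 0.0009 -0.0004 -0.001 ]
```

View pics/s2.png

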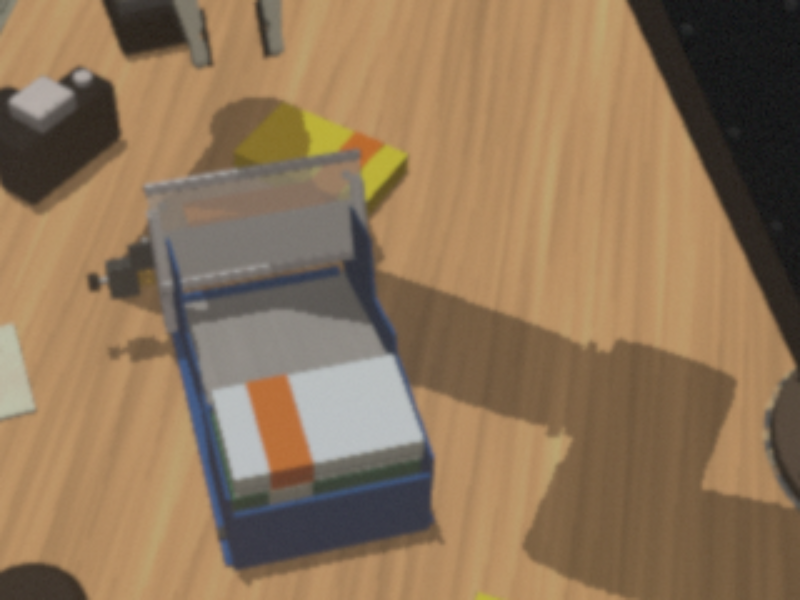

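The fingers are behind and outside the panel at the top of the view, and the gate is raised. I'll drop to the lip next.

```bash
python3 -m handwheel '[[[-0.005,-0.2,0.1],[0,0,0]],[[-0.005,-0.253,0.25],[0,0,0]],[[-0.005,-0.253,0.411],[0,0,0]],[[-0.005,-0.253,0.411],[0,0,0]]]'
python3 - <<'E'
from h import *
tipnow();rel(tipTCP(-.090,.160,42),tool(42));rel(tipTCP(-.090,.125,42),tool(42))
E
```

```text
clock: 3.05
tool_pos: [0.5945, -0.0985, 0.1607]
orientation: [137.8, -0.3, -155.3]
force: [-0.3, 0.8, -1.0]
opening: 0.0442
clk 3.05 tip D [-0.1455 -0.0002  0.1503] U -0.0854 S 0.191 F_D [ 0.8  0.  -1. ] ori [ 137.8   -0.3 -155.3] q [-12.  36.  15. -32. -97.  41.]
shift [ 0.0004 -0.0798  0.1348] turn [ 0.0005 -0.0015  0.0004]
shift [-0.0009 -0.1458  0.2969] turn [ 0.0005 -0.0015  0.0004]
```

```bash
python3 -m handwheel '[[[0,-0.03,0.05],[0,0,0]],[[0,-0.06,0.09],[0,0,0]],[[0,-0.075,0.125],[0,0,0]],[[0,-0.09,0.165],[0,0,0]],[[0,-0.105,0.2],[0,0,0]]]'
python3 - <<'E'
from h import *
tipnow();rel(tipTCP(-.090,.125,42),tool(42))
E
```

```text
clock: 3.47
tool_pos: [0.5936, -0.0926, 0.1221]
orientation: [138.2, 0.1, -155.5]
force: [1.1, -1.2, 6.8]
opening: 0.0433
clk 3.4667 tip D [-0.1399 -0.0019  0.1117] U -0.0933 S 0.1528 F_D [-1.5 -0.5  6.8] ori [ 1.382e+02  1.000e-01 -1.555e+02] q [-12.  37.  13. -32. -93.  43.]
shift [ 0.0096 -0.0366  0.1352] turn [-0.0007 -0.0004  0.0008]
```

```bash
python3 -m handwheel '[[[0,-0.012,0.03],[0,0,0]],[[0,-0.024,0.06],[0,0,0]],[[0,-0.035,0.085],[0,0,0]],[[0,-0.045,0.11],[0,0,0]],[[0,-0.052,0.13],[0,0,0]]]'
python3 - <<'E'
from h import *
tipnow()
E
```

```text
clock: 3.88
tool_pos: [0.5902, -0.085, 0.099]
orientation: [138.3, 0.2, -155.4]
force: [-0.1, -4.7, 19.1]
opening: 0.0435
clk 3.8833 tip D [-0.1316 -0.0019  0.0886] U -0.0934 S 0.1282 F_D [-4.2  2.  19.1] ori [ 138.3    0.2 -155.4] q [-12.  38.  11. -33. -91.  44.]
```

```bash
python3 -m handwheel '[[[0,-0.005,0.012],[0,0,0]],[[0,-0.01,0.024],[0,0,0]],[[0,-0.01,0.024],[0,0,0]]]'
python3 -m handwheel '[[[0,-0.005,0.012],[0,0,0]],[[0,-0.01,0.024],[0,0,0]],[[0,-0.01,0.024],[0,0,0]]]'
python3 - <<'E'
from h import *
tipnow()
E
```

```text
clock: 4.13
tool_pos: [0.589, -0.0823, 0.0911]
orientation: [138.2, 0.1, -155.5]
force: [1.7, -0.9, 4.4]
opening: 0.0438
clock: 4.38
tool_pos: [0.5888, -0.0817, 0.089]
orientation: [138.3, 0.2, -155.4]
force: [0.9, -4.8, 19.3]
opening: 0.0438
clk 4.3833 tip D [-0.128  -0.002   0.0786] U -0.0934 S 0.1176 F_D [-4.8  1.1 19.3] ori [ 138.3    0.2 -155.4] q [-11.  38.  10. -33. -90.  44.]
```

```bash
python3 -m handwheel '[[[0,-0.003,0.008],[0,0,0]],[[0,-0.003,0.008],[0,0,0]],[[0,-0.003,0.008],[0,0,0]]]'
python3 - <<'E'
from h import *
o=tipnow()
E
python3 -m handwheel '[[[0,0.004,-0.01],[0,0,0]],[[0,0.01,-0.03],[0,0,0]],[[0,0.0,-0.1],[0,0,0]],[[0,-0.05,-0.25],[0,0,0]],[[0,-0.05,-0.4],[0,0,0]]]'
python3 -m handwheel '[[[0,0,-0.2],[0,0,0]],[[0,0,-0.4],[0,0,0]],[[0,0,-0.4],[0,0,0]]]'
python3 - <<'E'
from h import *
o=tipnow()
s=cam('top');P=pts(s);Q=toD(P);hsv=cv2.cvtColor(s['color'],cv2.COLOR_RGB2HSV)
v,u=np.mgrid[0:480,0:640]
lip=(hsv[...,0]<16)&(hsv[...,1]>170)&(u>395)&(u<446)&(v>150)&(v<235)&(Q[...,2]>.04)&(Q[...,0]<-.12)
q=Q[lip];print(len(q),np.percentile(q@S,[5,50,95]).round(4),np.percentile(q@U,[1,50,99]).round(4),np.percentile(q[:,1],[1,99]))
a=cam('side');
im=np.hstack([cv2.resize(s['color'][110:270,330:490],(400,400)),cv2.resize(a['color'][150:310,190:350],(400,400))]);cv2.imwrite('pics/g.png',im[...,::-1])
E
```

```text
clock: 4.63
tool_pos: [0.5887, -0.0817, 0.0888]
orientation: [138.3, 0.2, -155.4]
force: [1.0, -6.9, 28.6]
opening: 0.0444
clk 4.6333 tip D [-0.1279 -0.002   0.0783] U -0.0934 S 0.1174 F_D [-6.7  1.9 28.6] ori [ 138.3    0.2 -155.4] q [-11.  38.  10. -33. -89.  45.]
clock: 5.05
tool_pos: [0.6121, -0.1358, 0.1358]
orientation: [138.0, -0.2, -155.5]
force: [-0.1, 0.0, -1.1]
opening: 0.0436
clock: 5.3
tool_pos: [0.6372, -0.1895, 0.2016]
orientation: [138.7, 0.2, -155.6]
force: [-0.5, 0.3, 1.2]
opening: 0.0435
clk 5.3 tip D [-0.2462 -0.002   0.1911] U -0.166 S 0.2638 F_D [0.5 0.3 1.2] ori [ 138.7    0.2 -155.6] q [ -18.   40.   29.  -31. -107.   40.]Traceback (most recent call last):
  File "<stdin>", line 6, in <module>
    return _quantile_unchecked(
        a, q, axis, out, overwrite_input, method, keepdims, weights)
    return _ureduce(a,
                    func=_quantile_ureduce_func,
    ...<5 lines>...
                    overwrite_input=overwrite_input,
                    method=method)
    r = func(a, **kwargs)
    result = _quantile(arr,
                       quantiles=q,
    ...<2 lines>...
                       out=out,
                       weights=wgt)
    slices_having_nans = np.isnan(arr[-1, ...])
                                  ~~~^^^^^^^^^
IndexError: index -1 is out of bounds for axis 0 with size 0
```

```bash
python3 -m handwheel '[[[0,0.335,-0.372],[0.117,0,0]],[[0,0.335,-0.372],[0.117,0,0]],[[0,0.335,-0.372],[0.117,0,0]],[[0,0.335,-0.372],[0.117,0,0]],[[0,0.335,-0.372],[0.117,0,0]]]'
python3 - <<'E'
from h import *
tipnow();rel(toW([.175,0,.28]),tool(0))
E
```

```text
clock: 5.77
tool_pos: [0.6363, -0.1838, 0.2991]
orientation: [174.4, 0.3, -155.4]
force: [-0.8, 1.1, -1.5]
opening: 0.044
clk 5.7667 tip D [-0.2485 -0.0035  0.2851] U -0.136 S 0.3529 F_D [ 1.3  0.3 -1.5] ori [ 174.4    0.3 -155.4] q [ -2.  20.   9.  -5. -82.  28.]
shift [0.0038 2.1052 0.3009] turn [0.0155 0.0007 0.0011]
```

```bash
python3 -m handwheel '[[[0,1,0.1],[0.0155,0,0.001]],[[0,1,0.1],[0.0155,0,0.001]],[[0,1,0.1],[0.0155,0,0.001]],[[0,1,0.1],[0.0155,0,0.001]],[[0,1,0.1],[0.0155,0,0.001]]]'
python3 -m handwheel '[[[0,1,0],[0,0,0]],[[0,1,0],[0,0,0]],[[0,1,0],[0,0,0]],[[0,1,0],[0,0,0]],[[0,1,0],[0,0,0]]]'
python3 - <<'E'
from h import *
o=tipnow();rel(toW([.175,0,.109]),tool(0))
s=cam('top');P=pts(s);Q=toD(P);hsv=cv2.cvtColor(s['color'],cv2.COLOR_RGB2HSV)
v,u=np.mgrid[0:480,0:640]
lip=(hsv[...,0]<16)&(hsv[...,1]>150)&(u>395)&(u<446)&(v>150)&(v<235)&(Q[...,2]>.04)&(Q[...,0]<-.12)
q=Q[lip];print(len(q))
if len(q): print(np.percentile(q@S,[5,50,95]).round(4),np.percentile(q@U,[1,50,99]).round(4),np.percentile(q[:,1],[1,99]))
a=cam('side');
im=np.hstack([cv2.resize(s['color'][110:310,250:450],(400,400)),cv2.resize(a['color'][150:350,190:390],(400,400))]);cv2.imwrite('pics/g.png',im[...,::-1])
E
```

```text
clock: 6.18
tool_pos: [0.5493, 0.0016, 0.2973]
orientation: [179.5, -0.0, -155.8]
force: [0.8, 0.5, 0.0]
opening: 0.0437
clock: 6.6
tool_pos: [0.4677, 0.1839, 0.299]
orientation: [179.5, -0.0, -155.8]
force: [0.5, -0.9, 0.7]
opening: 0.0438
clk 6.6 tip D [ 0.1547 -0.0004  0.285 ] U 0.2429 S 0.2149 F_D [-1.  -0.1  0.7] ori [ 179.5   -0.  -155.8] q [ 44.   2. -15.  -0. -73. -19.]
shift [0.0015 0.0938 0.9506] turn [ 0.0014 -0.0001  0.    ]
0
```

View pics/g.png

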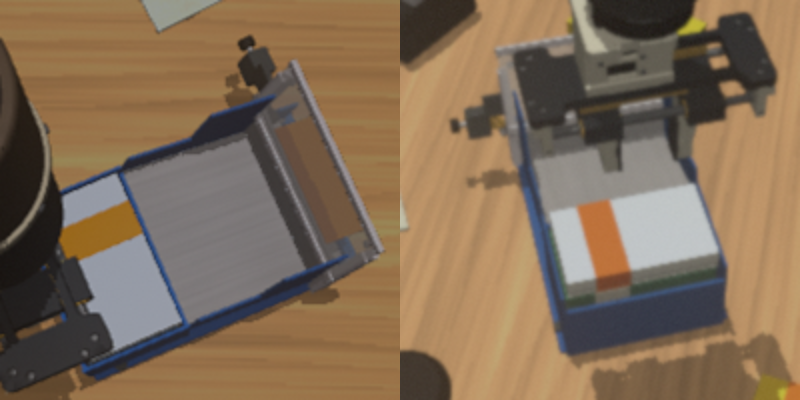

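```bash
python3 -m handwheel '[[[0,0.11,0],[0,0,0]],[[0,0.11,0.2],[0,0,0]],[[0,0.11,0.4],[0,0,0]],[[0,0.11,0.6],[0,0,0]],[[0,0.11,0.75],[0,0,0]]]'
python3 -m handwheel '[[[0,0,0.1],[0.0014,0,0]],[[0,0,0.2],[0.0014,0,0]],[[0,0,0.2],[0.0014,0,0]]]'
python3 - <<'E'
from h import *
o=tipnow();rel(toW([.145,0,.110]),tool(0))
E
```

```text
clock: 7.12
tool_pos: [0.4585, 0.2017, 0.1463]
orientation: [179.5, -0.2, -155.9]
force: [-0.7, -0.4, -1.2]
opening: 0.0438
clock: 7.37
tool_pos: [0.4575, 0.201, 0.1054]
orientation: [-179.8, -0.4, -155.9]
force: [-0.3, -1.1, 0.1]
opening: 0.0437
clk 7.3667 tip D [0.1743 0.002  0.0914] U 0.1951 S 0.0262 F_D [-0.9  0.7  0.1] ori [-179.8   -0.4 -155.9] q [ 46.  12. -31.  -0. -47. -22.]
shift [-0.0093 -0.147  -0.0228] turn [-0.0004 -0.0012 -0.0003]
```

```bash
python3 -m handwheel '[[[-0.009,-0.03,-0.022],[0,0,0]],[[-0.009,-0.07,-0.022],[0,0,0]],[[-0.009,-0.1,-0.022],[0,0,0]],[[-0.009,-0.13,-0.022],[0,0,0]],[[-0.009,-0.16,-0.022],[0,0,0]]]'
python3 -m handwheel '[[[0,-0.03,0],[0,0,0]],[[0,-0.06,0],[0,0,0]],[[0,-0.09,0],[0,0,0]],[[0,-0.12,0],[0,0,0]],[[0,-0.15,0],[0,0,0]]]'
python3 - <<'E'
from h import *
o=tipnow();rel(toW([.085,0,.110]),tool(0))
s=cam('top');a=cam('side')
im=np.hstack([cv2.resize(s['color'][110:310,250:450],(400,400)),cv2.resize(a['color'][150:350,190:390],(400,400))]);cv2.imwrite('pics/p.png',im[...,::-1])
E
```

```text
clock: 7.78
tool_pos: [0.4757, 0.1747, 0.1154]
orientation: [180.0, 0.1, -155.9]
force: [-0.0, 2.4, 2.5]
opening: 0.0439
clock: 8.2
tool_pos: [0.4871, 0.1468, 0.1141]
orientation: [-180.0, -0.0, -155.9]
force: [-1.2, 1.4, 1.3]
opening: 0.0438
clk 8.2 tip D [ 0.1128 -0.0029  0.1001] U 0.1402 S 0.0554 F_D [1.8 0.5 1.3] ori [-180.    -0.  -155.9] q [ 39.  12. -30.   0. -48. -15.]
shift [ 0.0145 -0.1392  0.0204] turn [-0.0001 -0.0001 -0.0002]
```

View pics/p.png

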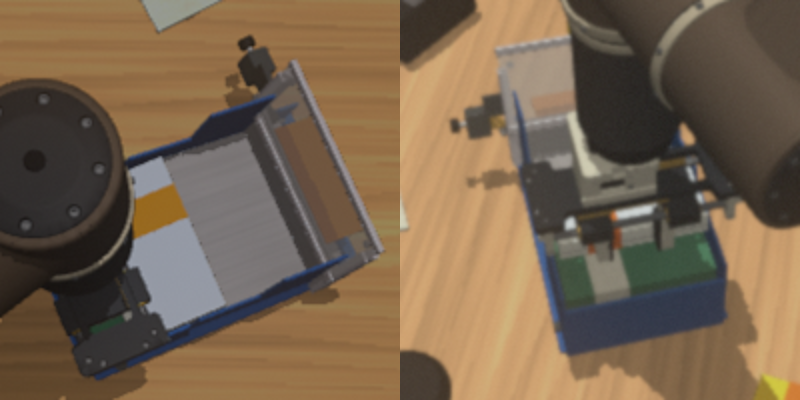

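The box is sliding straight and the green box beneath it is still in the well. I'll push on past the tipping point.

```bash
python3 -m handwheel '[[[0.01,-0.03,0.015],[0,0,0]],[[0.01,-0.06,0.015],[0,0,0]],[[0.01,-0.09,0.015],[0,0,0]],[[0.01,-0.12,0.015],[0,0,0]],[[0.01,-0.15,0.015],[0,0,0]]]'
python3 -m handwheel '[[[0,0,0],[0,0,0]],[[0,0,0],[0,0,0]]]'
python3 - <<'E'
from h import *
o=tipnow()
s=cam('top');a=cam('side')
im=np.hstack([cv2.resize(s['color'][110:310,250:450],(400,400)),cv2.resize(a['color'][150:350,190:390],(400,400))]);cv2.imwrite('pics/p2.png',im[...,::-1])
E
```

```text
clock: 8.72
tool_pos: [0.4976, 0.1186, 0.111]
orientation: [-179.9, -0.0, -155.9]
force: [0.2, -0.3, -0.6]
opening: 0.044
clock: 8.88
tool_pos: [0.4975, 0.1188, 0.1111]
orientation: [-180.0, -0.0, -155.9]
force: [-0.4, 0.2, 0.1]
opening: 0.0437
clk 8.8833 tip D [ 0.083  -0.0009  0.0971] U 0.1112 S 0.0628 F_D [0.3 0.2 0.1] ori [-180.    -0.  -155.9] q [ 35.  13. -30.   0. -48. -11.]
```

View pics/p2.png

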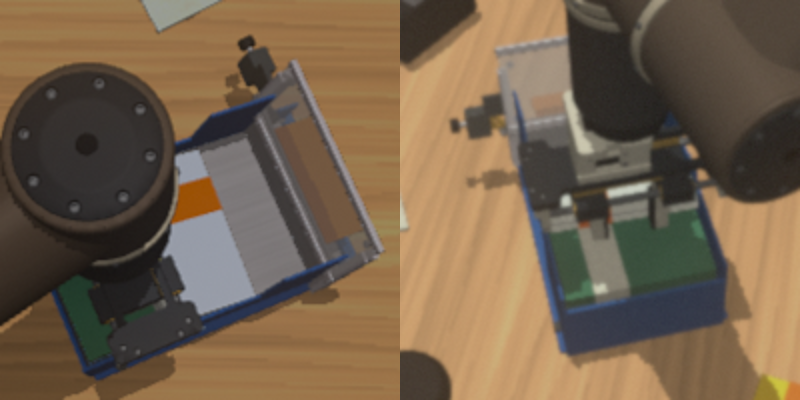

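```bash
python3 -m handwheel '[[[0,-0.03,0],[0,0,0]],[[0,-0.06,0],[0,0,0]],[[0,-0.08,0],[0,0,0]],[[0,-0.08,0],[0,0,0]],[[0,-0.08,0],[0,0,0]]]'
python3 - <<'E'
from h import *
o=tipnow()
s=cam('top');a=cam('side');Q=toD(pts(s));hsv=cv2.cvtColor(s['color'],cv2.COLOR_RGB2HSV)
v,u=np.mgrid[0:480,0:640]
m=(u>340)&(u<400)&(v>180)&(v<280)&(hsv[...,1]<50)&(hsv[...,2]>120);q=Q[m];c=q.mean(0);print(len(q),c,np.linalg.svd(q-c,full_matrices=False)[2][2],q[:,0].min(),q[:,0].max())
im=np.hstack([cv2.resize(s['color'][110:310,250:450],(400,400)),cv2.resize(a['color'][150:350,190:390],(400,400))]);cv2.imwrite('pics/p3.png',im[...,::-1])
E
```

```text
clock: 9.4
tool_pos: [0.504, 0.1042, 0.1111]
orientation: [-180.0, -0.0, -155.9]
force: [-0.2, 0.2, 0.5]
opening: 0.0436
clk 9.4 tip D [ 0.0671 -0.0009  0.0971] U 0.0962 S 0.0683 F_D [0.3 0.1 0.5] ori [-180.    -0.  -155.9] q [ 34.  13. -29.   0. -48. -10.]
2812 [-0.03122858  0.01569087  0.07788497] [ 0.92864492 -0.33749046 -0.15400911] -0.09211739990848647 0.10225379064566169
```

View pics/p3.png

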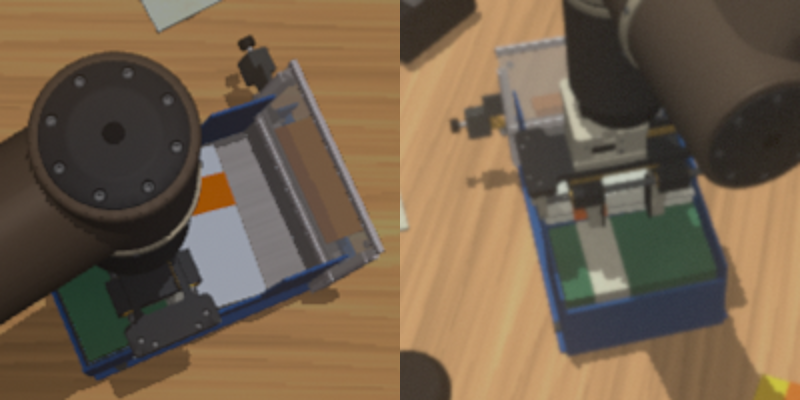

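```bash
python3 -m handwheel '[[[0,-0.03,0],[0,0,0]],[[0,-0.06,0],[0,0,0]],[[0,-0.09,0],[0,0,0]],[[0,-0.09,0],[0,0,0]],[[0,-0.09,0],[0,0,0]]]'
python3 - <<'E'
from h import *
o=tipnow()
s=cam('top');Q=toD(pts(s))
for y in (.0,.03,.05):
  L=[]
  for x in np.arange(-.1,.06,.01):
    m=(abs(Q[...,0]-x)<.003)&(abs(Q[...,1]-y)<.006)&(Q[...,2]<.14); L.append(round(float(np.median(Q[...,2][m])),3) if m.any() else 0)
  print(y,L)
cv2.imwrite('pics/p4.png',cv2.resize(s['color'][110:310,250:450],(400,400))[...,::-1])
E
```

```text
clock: 9.92
tool_pos: [0.5114, 0.0877, 0.1111]
orientation: [-180.0, -0.0, -155.9]
force: [-0.0, 0.0, -0.8]
opening: 0.044
clk 9.9167 tip D [ 0.0489 -0.0008  0.0971] U 0.0792 S 0.0745 F_D [ 0.   0.  -0.8] ori [-180.    -0.  -155.9] q [ 31.  13. -29.   0. -48.  -7.]
0.0 [0.11, 0.083, 0.061, 0.067, 0.07, 0.074, 0.076, 0.081, 0.084, 0.087, 0.092, 0, 0, 0, 0, 0]
0.03 [0.109, 0.084, 0.046, 0.066, 0.07, 0.073, 0.078, 0.08, 0.084, 0.088, 0.091, 0, 0, 0, 0, 0]
0.05 [0.109, 0.084, 0.042, 0.067, 0.071, 0.073, 0.077, 0.081, 0.084, 0.087, 0.092, 0.096, 0.074, 0.076, 0.082, 0.083]
```

```bash
python3 -m handwheel '[[[0,0.05,-0.2],[0,0,0]],[[0,0.15,-0.4],[0,0,0]],[[0,0.3,-0.6],[0,0,0]],[[0,0.5,-0.7],[0,0,0]],[[0,0.7,-0.7],[0,0,0]]]'
python3 -m handwheel '[[[0,0.2,0],[0,0,0]],[[0,0.4,0],[0,0,0]],[[0,0.6,0],[0,0,0]],[[0,0.8,0],[0,0,0]],[[0,1,0],[0,0,0]]]'
python3 -m handwheel '[[[0,0.2,0],[0,0,0]],[[0,0.4,0],[0,0,0]],[[0,0.4,0],[0,0,0]]]'
python3 - <<'E'
from h import *
o=tipnow()
s=cam('top');a=cam('side')
for c in (s,a):
 Q=toD(pts(c))
 for y in (-.05,.0,.05):
  L=[]
  for x in np.arange(-.1,.03,.006):
    m=(abs(Q[...,0]-x)<.003)&(abs(Q[...,1]-y)<.006)&(Q[...,2]<.14); L.append(round(float(np.median(Q[...,2][m])),3) if m.any() else 0)
  print(y,L)
im=np.hstack([cv2.resize(s['color'][110:310,250:450],(400,400)),cv2.resize(a['color'][150:350,190:390],(400,400))]);cv2.imwrite('pics/f.png',im[...,::-1])
E
```

```text
clock: 10.38
tool_pos: [0.4593, 0.2082, 0.2544]
orientation: [180.0, 0.4, -156.0]
force: [2.7, 1.3, -0.2]
opening: 0.0437
clock: 10.8
tool_pos: [0.375, 0.3911, 0.2498]
orientation: [-180.0, -0.0, -155.9]
force: [1.1, 0.5, -0.2]
opening: 0.0437
clock: 11.05
tool_pos: [0.3413, 0.4677, 0.2487]
orientation: [-180.0, -0.0, -155.7]
force: [0.9, 0.6, 0.9]
opening: 0.0434
clk 11.05 tip D [ 0.4653 -0.0015  0.2347] U 0.5175 S 0.0614 F_D [ 0.2 -1.1  0.9] ori [-180.    -0.  -155.7] q [ 73.  11. -11.   0. -68. -49.]
-0.05 [0.109, 0.093, 0.079, 0.062, 0.063, 0.067, 0.069, 0.07, 0.073, 0.075, 0.077, 0.08, 0.082, 0.083, 0.086, 0.088, 0.09, 0.077, 0.069, 0.071, 0.074, 0.075]
0.0 [0.109, 0.094, 0.077, 0.062, 0.065, 0.067, 0.069, 0.071, 0.073, 0.075, 0.077, 0.079, 0.082, 0.084, 0.086, 0.089, 0.09, 0.078, 0.069, 0.072, 0.074, 0.076]
0.05 [0.111, 0.094, 0.08, 0.062, 0.065, 0.066, 0.068, 0.07, 0.073, 0.075, 0.078, 0.08, 0.082, 0.084, 0.086, 0.089, 0.089, 0.08, 0.069, 0.071, 0.074, 0.076]
-0.05 [0.108, 0.09, 0.068, 0.063, 0.062, 0.065, 0.068, 0.068, 0.071, 0.072, 0.076, 0.077, 0.08, 0.082, 0.083, 0.086, 0.088, 0.078, 0.07, 0.069, 0.073, 0.073]
0.0 [0.11, 0.094, 0.071, 0.062, 0.063, 0.065, 0.066, 0.07, 0.07, 0.072, 0.075, 0.077, 0.08, 0.082, 0.083, 0.086, 0.088, 0.078, 0.068, 0.07, 0.072, 0.074]
0.05 [0.109, 0.091, 0.076, 0.061, 0.062, 0.064, 0.066, 0.068, 0.07, 0.072, 0.077, 0.078, 0.079, 0.081, 0.083, 0.086, 0.087, 0.08, 0.07, 0.07, 0.072, 0.074]
```

View pics/f.png

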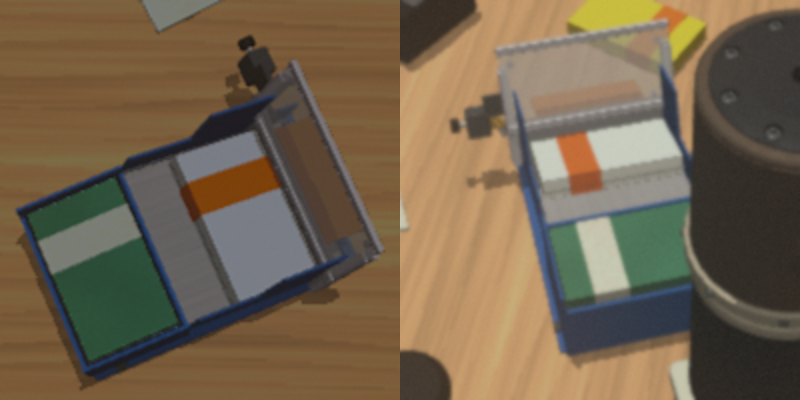

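The box lies flat with its upper rear edge at dispenser x ≈ -3 mm, which is where contact with the gate should put it. The green box is in the well. I'll check the bystanders and that everything is still, then hand in.

```bash
python3 - <<'E'
from h import *
s=cam('top');P=pts(s);v,u=np.mgrid[0:480,0:640];Q=toD(P)
for n,c in dict(carton=[.4246,.3806],tumbler=[.6539,.3415]).items():
    m=(np.linalg.norm(P[...,:2]-c,axis=-1)<.07)&(P[...,2]>.1)&(P[...,2]<.14);print(n,np.median(P[m],axis=0).round(4))
m=(abs(Q[...,0]-.1)<.03)&(abs(Q[...,1])<.06);print('box2 top',np.median(Q[...,2][m]))
h=cv2.cvtColor(s['color'],cv2.COLOR_RGB2HSV);K=s['K'];C=-s['R'].T@s['t']
lip=(h[...,0]<20)&(h[...,1]>90)&(u>385)&(u<440)&(v>150)&(v<250)&(P[...,2]>.04)
lip=lip.astype(np.uint8);n,_,st,ce=cv2.connectedComponentsWithStats(lip);i=1+st[1:,4].argmax() if n>1 else 0;print('lip px',ce[i],st[i])
print('predicted lip centre shut/open3mm/latched edges',proj(s,[toW(U*-.087+S*.1158),toW(U*-.087+S*.126)]))
E
python3 - <<'E'
from h import *
close_job()
E
```

```text
carton [0.4249 0.382  0.1098]
tumbler [0.6542 0.3418 0.1188]
box2 top 0.08704564819460739
lip px [409.16567545 199.46813934] [ 388  168   44   63 1177]
predicted lip centre shut/open3mm/latched edges [[410.44357077 198.61743659]
 [412.79616045 196.805343  ]]
the job is handed in; nothing more can be done
```

The job is done and handed in at about 11 s of the 48 s allowed. I pushed the gate shut with the tool tilted about 42 degrees, then pushed the top box from behind, over the chute head and down to the gate.

**Gate:** The push force rose to 19 N and fell to 4 N as the gate passed the catch. It then rose to about 29 N at a hard stop with almost no further movement. In the last top view the lip is about 1.5 px from where it should be when shut. I could not see the catch nose clearly, so "latched" rests on that force pattern and the lip position.

**Top box:** It lies flat on the 20-degree chute, with its rear edge where contact with the gate should put it. It tipped later than the 10 to 20 mm you gave: it was still on the head with its centre about 21 mm past, so I pushed in two further short steps. One depth reading showed it about 14 mm short of the gate, probably because it was still sliding. The next view, from both cameras, showed it fully down.

**Everything else:** The second box is still in the well with its top at 87.0 mm. I did not see the lowest box directly, but the second box's height means it is still in place. The carton and tumbler are within about 1.5 mm of where they started, which is camera noise. The arm was clear of everything at hand-in.

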